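# Make up two turbocharger repair kits

### The job

Make up the two turbocharger repair kits on their kit boards: on each board's stud plate seat, hub up and fully down over the studs, the seal carrier whose bolt holes match; stand the two bronze journal bearings in the two small pockets of the one board, one in each, and lay the yellow blanking cap, collar up, in the large pocket of the other. Let go of everything, and leave the surplus seal carrier and the dial gauge where they lie.

Things in the scene. Friction and masses are not known exactly. Their poses are not given: they have to be found in the camera images.
- kit_board_bearing: Fixed dark board 120x220x18 mm (its x, y, z); origin: centre of underside, z up. At (0,-55) a 70 mm round stud plate, top at z 22, with three studs (6 mm thick, 12 tall, tapered nose) on a 48 mm circle, one at +x of its centre, the rest every 120 deg; only a carrier with as many holes goes down over them. At (-28,55) and (28,55) two round pale-floored bearing pockets 34 mm wide, floor at z 12.
- kit_board_reseal: Fixed dark board 120x220x18 mm (its x, y, z); origin: centre of underside, z up. At (0,-55) a 70 mm round stud plate, top at z 22, with four studs (6 mm thick, 12 tall, tapered nose) on a 48 mm circle, one at +x of its centre, the rest every 90 deg; only a carrier with as many holes goes down over them. At (0,55) a round pale-floored pocket for the cap, 80 mm wide, floor at z 12.
- seal_carrier_3: Seal carrier: steel flange 66 mm across, 8 mm thick, lying flat, hub up. Round hub (grip here) 34 mm across, 20 mm bore, top 28 mm above the underside. Three 10.5 mm bolt holes evenly on a 48 mm circle. Origin: centre of underside, z up; first hole on +x, the rest every 120 deg. 0.2 kg. For the three-stud plate.
- seal_carrier_4: Seal carrier: steel flange 66 mm across, 8 mm thick, lying flat, hub up. Round hub (grip here) 34 mm across, 20 mm bore, top 28 mm above the underside. Four 10.5 mm bolt holes evenly on a 48 mm circle. Origin: centre of underside, z up; first hole on +x, the rest every 90 deg. 0.2 kg. For the four-stud plate.
- seal_carrier_5: Seal carrier: steel flange 66 mm across, 8 mm thick, lying flat, hub up. Round hub (grip here) 34 mm across, 20 mm bore, top 28 mm above the underside. Five 10.5 mm bolt holes evenly on a 48 mm circle. Origin: centre of underside, z up; first hole on +x, the rest every 72 deg. 0.2 kg. Fits neither plate: it is surplus stock and stays where it lies.
- journal_1: Bronze journal bearing, a short bush 21 mm across and 14 mm tall, standing on end on the bench; origin at the centre of its lower end, z up. Grip it round the outside. The two bearings are alike and interchangeable. 0.03 kg.
- journal_2: Bronze journal bearing, a short bush 21 mm across and 14 mm tall, standing on end on the bench; origin at the centre of its lower end, z up. Grip it round the outside. The two bearings are alike and interchangeable. 0.03 kg.
- blanking_cap: Yellow plastic blanking cap: a round base 62 mm across and 11 mm high, above it a narrower round collar 44 mm across up to 17 mm, open at the top. Lies collar (open side) up; grip the collar. Origin: centre of the underside; z up. 0.03 kg.
- dial_gauge: Dial gauge lying on its back at the left of the boards: round case 56 mm across, 108 mm long with its stem, 18 mm high. A bystander: do not disturb it.

How it is judged:
At the end, for the whole second after the job is handed in: Three- and four-hole carriers seated flat on their stud plates (5 mm sideways, 3 mm high, 0.06 rad); a bearing upright on each small pocket's floor (8 mm, 3 mm), the cap collar up on the large one's (11 mm, 3 mm); all at rest; five-hole carrier and gauge within 30 mm of their start (x of seal_carrier_3 in the frame of kit_board_bearing between -0.005 and 0.005 m and y of seal_carrier_3 in the frame of kit_board_bearing between -0.06 and -0.05 m and z of seal_carrier_3 in the frame of kit_board_bearing between 0.019 and 0.025 m and angle between each of seal_carrier_3, seal_carrier_4's own z axis and vertical below 0.06 rad and linear speed of each of seal_carrier_3, seal_carrier_4, blanking_cap below 0.02 m/s and x of seal_carrier_4 in the frame of kit_board_reseal between -0.005 and 0.005 m and y of seal_carrier_4 in the frame of kit_board_reseal between -0.06 and -0.05 m and z of seal_carrier_4 in the frame of kit_board_reseal between 0.019 and 0.025 m and (((x of journal_1 in the frame of kit_board_bearing between -0.036 and -0.02 m and y of journal_1 in the frame of kit_board_bearing between 0.047 and 0.063 m and z of journal_1 in the frame of kit_board_bearing between 0.009 and 0.015 m and angle between journal_1's own z axis and vertical below 0.15 rad and linear speed of journal_1 below 0.02 m/s) and (x of journal_2 in the frame of kit_board_bearing between 0.02 and 0.036 m and y of journal_2 in the frame of kit_board_bearing between 0.047 and 0.063 m and z of journal_2 in the frame of kit_board_bearing between 0.009 and 0.015 m and angle between journal_2's own z axis and vertical below 0.15 rad and linear speed of journal_2 below 0.02 m/s)) or ((x of journal_1 in the frame of kit_board_bearing between 0.02 and 0.036 m and y of journal_1 in the frame of kit_board_bearing between 0.047 and 0.063 m and z of journal_1 in the frame of kit_board_bearing between 0.009 and 0.015 m and angle between journal_1's own z axis and vertical below 0.15 rad and linear speed of journal_1 below 0.02 m/s) and (x of journal_2 in the frame of kit_board_bearing between -0.036 and -0.02 m and y of journal_2 in the frame of kit_board_bearing between 0.047 and 0.063 m and z of journal_2 in the frame of kit_board_bearing between 0.009 and 0.015 m and angle between journal_2's own z axis and vertical below 0.15 rad and linear speed of journal_2 below 0.02 m/s))) and x of blanking_cap in the frame of kit_board_reseal between -0.011 and 0.011 m and y of blanking_cap in the frame of kit_board_reseal between 0.044 and 0.066 m and z of blanking_cap in the frame of kit_board_reseal between 0.009 and 0.015 m and angle between blanking_cap's own z axis and vertical below 0.1 rad and distance of each of seal_carrier_5, dial_gauge from where it was at the start of the episode below 0.03 m); the robot touches nothing.
It fails at once if the surplus five-hole seal carrier is moved (distance of seal_carrier_5 from where it was at the start of the episode above 0.03 m).
It fails at once if the dial gauge is disturbed (distance of dial_gauge from where it was at the start of the episode above 0.03 m).
It also fails if it takes over 96 s, if anything falls off the work surface, if the arm or the gripper's body presses on something with over 40 N, if the wrist force passes 120 N, or if a joint passes its speed limit or range.

### The arm

A 6-joint arm with a two-finger parallel gripper is mounted at the origin on a cart in front of the work surface, level with it; the furniture and walls round the work are solid. World frame = base frame: x ahead of the robot, y to its left, z up, the work surface at z = 0. Lengths are in m, angles in rad, forces in N, time in s.
With the tool pointing down it reaches from about 0.275 to 0.825 m from the base axis. Payload 4.9 kg.
Tool frame: the origin (TCP) lies at the centre of the arm's flange, where the gripper is bolted on; the fingertips stand 173 mm ahead of it and the grasp point (between the pads) lies 155 mm ahead of it; z points along the fingers, y is the line along which they close (so a half turn about z gives the same grasp; the last joint's range is limited). The gripper opens to 85 mm and grips with 20 to 120 N. Pads are 22 mm wide; open, the fingers measure 114 mm over their backs; the gripper's body (76 mm by 85 mm) begins 54 mm behind the grasp point. The pads swing forward as they close: fully open they stand 13 mm farther back than shut.
Start: joints at [-1.364, 0.326, -0.193, 1.052, 0, 1.437], TCP at [0.184, -0.518, 0.405] pointing down, gripper open.
Joint ranges: [-2.65, 2.65], [-0.97, 1.79], [-1.3, 1.35], [-1.93, 2.1], [-1.47, 1.37], [-3.14, 3.14]. Speed limits (rad/s): [2.57, 2.57, 3.14, 3.14, 3.14, 3.14].

### API

Orientations are given as a unit quaternion [w, x, y, z].
In Python, from plant import bot, vision gives the robot as it stands.
- The arm moves only by the tool send_rows, never from a script. Its argument "deltas" is one flat list of numbers, 5 for each row, row after row: the shift along the tool's x, y, z in mm, then the turn about the tool's z in rad, then the finger opening in mm, from 0 to 85.4. In form: [x, y, z, twist, claw, x, y, z, twist, claw, ...]. A call has exactly 5 rows; each row is the pose to reach, as a shift and turn from the pose commanded when the call began, along the tool's axes at that moment; what a row does not reach only later rows make up. A row lasts 1/10 s, in which the tool goes at most 50 mm and 8.59 degrees, less where a joint would pass 70% of its speed; a pose out of reach is approached as far as the arm can. A call with a gripper value outside its range is refused whole. The fingers move at their own pace and stop on an object; "force" is the grip in N (left out, the last holds). Time passes only in rows, so rows that repeat a pose let the fingers close, or fill a call up. It gives the time, the measured TCP pose, the force, the opening and the grip force at its end, in the units of the state.
- bot.observe(): the state, without advancing time (a new reading comes with each control period).
- vision.read_camera(name): name is "scene" or "top"; returns a dict with "image" (420x560x3 uint8, blue, green, red), "fx", "fy", "cx", "cy" (pixels), "origin" and "rotation" of the camera in the world. Camera axes: x right, y up, looking along -z (the intrinsics and any distortion apply to the point x, -y, -z); pixel columns grow to the right and rows downward; lengths in m; the calibration is good to about 2 mm. A picture is of the moment at which its call begins. There is no depth.
- bot.job_done(): hands the job in; it is judged then, once.
Trained networks look in the newest picture that a camera, given by its name, has taken for a name from the list of things; names that differ only in an ending like _2 or _b are one class to them, and where a whole thing is asked for, a point or a joint stands for the part that bears it (a point fixed in the world has none). Each returns a list of dicts, best first, with "conf" (0 to 1); they miss things now and then, are a little off and sometimes report something else, mostly with a low value. They report only what shows in the picture. A call takes as long as a camera call.
- vision.cut_out(camera, target): "region" (420x560 bool, what is visible of it) and "point" ([column, row] in pixels, amid what is visible of it).
The state is a dict: "clock": time; "joint_positions": joint angles; "joint_vel": joint speeds; "joint_torque": joint torques, N m; "tcp_pos": TCP position; "tcp_rot": TCP orientation; "force": force on the tool from outside, world axes, zero at the start; "wrist_torque": the same for the moment, N m; "opening": finger opening in m; "grip_force": force on a finger pad.
Only numpy, scipy, OpenCV 4.12 (cv2) and the standard library are available. Lean on these libraries where they do the work, as an engineer would, in place of code of your own. Each camera call takes 0.05 s, during which the arm holds its last target. There are 200 camera calls.

## Working session

There is one attempt and no reset: what is moved stays moved. The work goes in short steps, Python scripts to look and compute and a tool call to move; the robot and the scene stay as the last step left them, time stands still between calls to the robot, and variables do not carry over. Pictures are saved under pics/ and viewed, at most 14 in all, crops included, and the job is handed in when it is done.

Besides the shell and the picture viewer there is one more tool, called after "Request:" by a JSON object that holds its "name" and its "arguments". send_rows: Moves the arm, as the interface text tells. Its arguments: {"type":"object","properties":{"deltas":{"type":"array"},"force":{"type":"number"}},"required":["deltas"]}

```bash
ls; mkdir -p pics; cat > h.py <<'E'
import numpy as np, cv2, json
from plant import bot, vision
def save(c,n):
    d=vision.read_camera(c); cv2.imwrite('pics/%s.png'%n,d['image']); return d
def ray(d,p):
    v=np.array([(p[0]-d['cx'])/d['fx'],-(p[1]-d['cy'])/d['fy'],-1.0])
    R=np.array(d['rotation']); 
    return np.array(d['origin']),R@v
def atz(d,p,z):
    o,v=ray(d,p); return o+v*(z-o[2])/v[2]
def proj(d,P):
    q=np.array(d['rotation']).T@(np.array(P)-np.array(d['origin']))
    return np.array([d['cx']+d['fx']*q[0]/-q[2], d['cy']+d['fy']*q[1]/q[2]])
E
python3 - <<'E'
from h import *
for c in ['top','scene']:
    d=save(c,c+'0'); print(c,{k:(np.round(v,4).tolist() if k!='image' else 0) for k,v in d.items()})
    for t in ['kit_board_bearing','kit_board_reseal','seal_carrier_3','seal_carrier_4','seal_carrier_5','journal_1','blanking_cap','dial_gauge']:
        for r in vision.cut_out(c,t):
            print(c,t,round(r['conf'],2),np.round(r['point'],1),r['region'].sum(), np.round(atz(d,r['point'],0.01),3))
print(bot.observe())
E
```

```text
pics
top {'image': 0, 'fx': 409.4554, 'fy': 409.4554, 'cx': 280.7648, 'cy': 204.2604, 'origin': [0.4483, 0.0294, 0.9755], 'rotation': [0.712, 0.0337, -0.0234, -0.701]}Traceback (most recent call last):
  File "<stdin>", line 6, in <module>
  File "h.py", line 10, in atz
    o,v=ray(d,p); return o+v*(z-o[2])/v[2]
        ~~~^^^^^
  File "h.py", line 8, in ray
    return np.array(d['origin']),R@v
                                 ~^~
ValueError: matmul: Input operand 1 has a mismatch in its core dimension 0, with gufunc signature (n?,k),(k,m?)->(n?,m?) (size 3 is different from 4)
```

```bash
cat > q.py <<'E'
E
sed -i "s/^import numpy.*/&\nfrom scipy.spatial.transform import Rotation as Ro\ndef rm(q): return Ro.from_quat(np.roll(q,-1)).as_matrix()/; s/np.array(d\['rotation'\])/rm(d['rotation'])/" h.py; rm q.py
python3 - <<'E'
from h import *
for c in ['top','scene']:
    d=save(c,c+'0'); print(c,{k:(np.round(v,4).tolist() if k!='image' else 0) for k,v in d.items()})
    for t in ['kit_board_bearing','kit_board_reseal','seal_carrier_3','seal_carrier_4','seal_carrier_5','journal_1','blanking_cap','dial_gauge']:
        for i,r in enumerate(vision.cut_out(c,t)):
            if r['conf']>.2: np.save(f'pics/{c}_{t}_{i}.npy',r['region'])
            print(c,t,i,round(r['conf'],2),np.round(r['point'],1),r['region'].sum(), np.round(atz(d,r['point'],0.01),3))
    im=d['image']; 
    cv2.imwrite(f'pics/{c}big.png',cv2.resize(im,(800,600),interpolation=cv2.INTER_CUBIC))
print(bot.observe())
E
```

```text
top {'image': 0, 'fx': 409.4554, 'fy': 409.4554, 'cx': 280.7648, 'cy': 204.2604, 'origin': [0.4483, 0.0294, 0.9755], 'rotation': [0.712, 0.0337, -0.0234, -0.701]}
top kit_board_bearing 0 0.84 [244.3 176.7] 4655 [0.591 0.132 0.01 ]
top kit_board_reseal 0 0.63 [358.6 165.5] 4898 [ 0.622 -0.14   0.01 ]
top seal_carrier_3 0 0.88 [371.9 240.7] 542 [ 0.444 -0.171  0.01 ]
top seal_carrier_3 1 0.69 [436.9 225.1] 583 [ 0.483 -0.323  0.01 ]
top seal_carrier_3 2 0.59 [215.8 229.3] 573 [0.465 0.196 0.01 ]
top seal_carrier_4 0 0.88 [371.9 240.7] 542 [ 0.444 -0.171  0.01 ]
top seal_carrier_4 1 0.69 [436.9 225.1] 583 [ 0.483 -0.323  0.01 ]
top seal_carrier_4 2 0.59 [215.8 229.3] 573 [0.465 0.196 0.01 ]
top seal_carrier_5 0 0.88 [371.9 240.7] 542 [ 0.444 -0.171  0.01 ]
top seal_carrier_5 1 0.69 [436.9 225.1] 583 [ 0.483 -0.323  0.01 ]
top seal_carrier_5 2 0.59 [215.8 229.3] 573 [0.465 0.196 0.01 ]
top blanking_cap 0 0.75 [265.7 235.2] 534 [0.453 0.078 0.01 ]
top dial_gauge 0 0.57 [136.2 168.8] 529 [0.606 0.392 0.01 ]
top dial_gauge 1 0.53 [435.9 225.4] 553 [ 0.482 -0.32   0.01 ]
top dial_gauge 2 0.1
[... 1155 characters left out ...]
.0, 'joint_positions': array([-1.36421354e+00,  3.26177426e-01, -1.92633526e-01,  1.05203783e+00,
        3.10361566e-05,  1.43663293e+00]), 'joint_vel': array([-0.00015982,  0.0001975 ,  0.00076721, -0.00069674, -0.00015889,
       -0.00116722]), 'joint_torque': array([ 9.00053346e-04, -4.43337786e+01,  2.62758225e+01,  1.06450771e-03,
       -2.12238219e-04,  1.57723285e-06]), 'tcp_pos': array([ 0.18383705, -0.51835987,  0.40468039]), 'tcp_rot': array([-2.67740109e-05,  9.85521578e-01,  1.69550049e-01,  1.45583544e-05]), 'force': array([ 0.29765855, -0.7402118 , -0.23959703]), 'wrist_torque': array([ 0.02478147, -0.02322914,  0.00685191]), 'grip_force': 0.0, 'opening': 0.08544571889115024}
```

View pics/topbig.png

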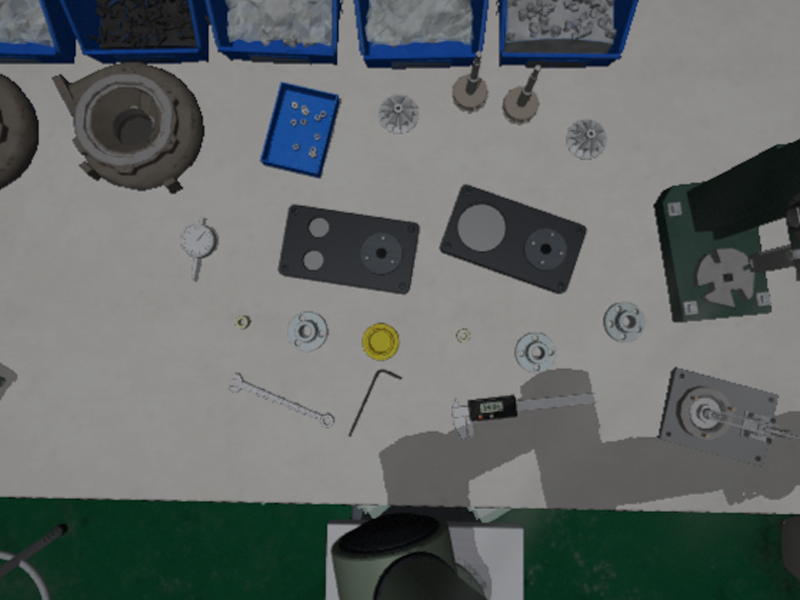

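View pics/scenebig.png

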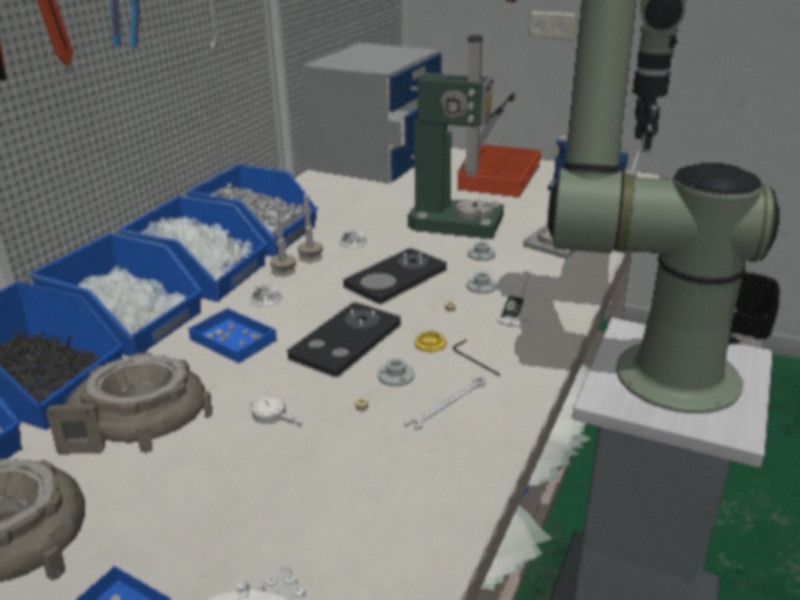

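```bash
cat >> h.py <<'E'
def mean(c,n=6):
    ds=[vision.read_camera(c) for _ in range(n)]; d=dict(ds[0]); d['image']=np.mean([x['image'] for x in ds],0).astype(np.float32); return d
def rect(d,c,z,hx,hy,s):
    # orthophoto on plane z about c; half sizes hx,hy (m), s px/m ; col->-y, row->-x
    H,W=int(2*hx*s),int(2*hy*s)
    r,q=np.mgrid[0:H,0:W]
    X=c[0]+hx-(r+.5)/s; Y=c[1]+hy-(q+.5)/s
    P=np.stack([X,Y,np.full_like(X,z)],-1)-np.array(d['origin'])
    k=P@rm(d['rotation'])
    u=d['cx']-d['fx']*k[...,0]/k[...,2]; v=d['cy']+d['fy']*k[...,1]/k[...,2]
    return cv2.remap(d['image'],u.astype(np.float32),v.astype(np.float32),cv2.INTER_CUBIC)
E
python3 - <<'E'
from h import *
import pickle
d=mean('top'); s=mean('scene'); pickle.dump((d,s),open('m0.pkl','wb'))
C=[(.465,.196),(.444,-.171),(.483,-.323)]
a=np.hstack([rect(d,c,.008,.044,.044,3000) for c in C])
b=np.hstack([rect(d,c,.018,.080,.125,1580) for c in [(.591,.132),(.622,-.14)]])
w=min(a.shape[1],b.shape[1]); m=np.vstack([a[:,:w],b[:,:w]])
m=np.clip(m*1.3,0,255).astype(np.uint8); print(m.shape); cv2.imwrite('pics/mosaic.png',m)
E
```

```text
(516, 790, 3)
```

View pics/mosaic.png

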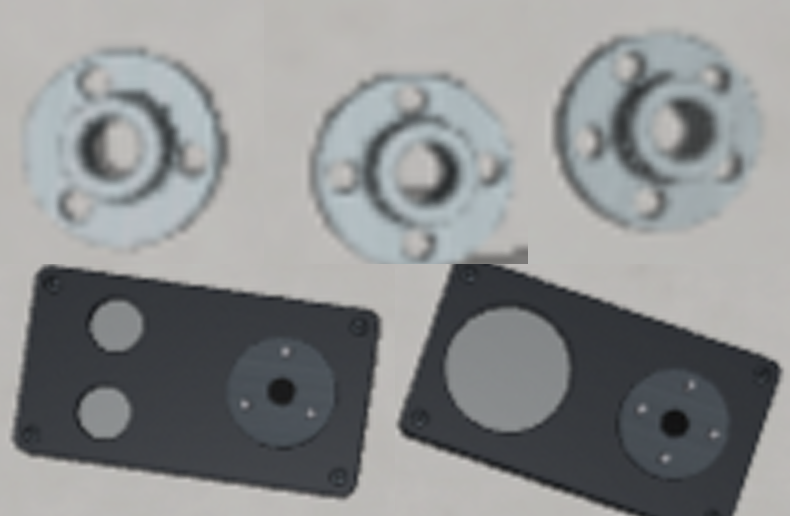

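```bash
cat > fit.py <<'E'
from h import *
from scipy.optimize import minimize
t=np.linspace(0,2*np.pi,72,endpoint=False); circ=np.c_[np.cos(t),np.sin(t)]
def disc(r,z): return np.c_[r*circ,np.full(72,z)]
CAR=[np.vstack([disc(.033,0),disc(.033,.008)]),np.vstack([disc(.017,.008),disc(.017,.028)])]
CAP=[np.vstack([disc(.031,0),disc(.031,.011)]),np.vstack([disc(.022,.011),disc(.022,.017)])]
JRN=[np.vstack([disc(.0105,0),disc(.0105,.014)])]
BOX=[np.array([[a*.06,b*.11,z] for a in(-1,1) for b in(-1,1) for z in(0,.018)])]
def render(d,parts,p):
    x,y,th,z=p; R=Ro.from_euler('z',th).as_matrix(); m=np.zeros((420,560),np.uint8)
    for P in parts:
        uv=np.array([proj(d,q) for q in P@R.T+[x,y,z]],np.float32)
        cv2.fillConvexPoly(m,np.round(cv2.convexHull(uv)*256).astype(np.int32),255,cv2.LINE_AA,8)
    return m/255.
def fit(cams,masks,parts,p0,free):
    p0=np.array(p0,float); sc=np.array([.004,.004,.06,.004])
    def full(v): p=p0.copy(); p[free]+=v*sc[free]; return p
    f=lambda v: sum(np.abs(render(d,parts,full(v))-m).sum() for d,m in zip(cams,masks))
    r=minimize(f,np.zeros(len(free)),method='Nelder-Mead',options=dict(initial_simplex=np.vstack([np.zeros(len(free)),np.eye(len(free))]),maxiter=150,xatol=.01,fatol=.3))
    return full(r.x),r.fun
E
python3 - <<'E'
from fit import *
import pickle
d,s=pickle.load(open('m0.pkl','rb'))
L=lambda c,t,i:np.load(f'pics/{c}_{t}_{i}.npy').astype(float)
def col(dd,pt,r=9):
    im=dd['image'].astype(np.uint8); hsv=cv2.cvtColor(im,cv2.COLOR_BGR2HSV)
    m=np.zeros((420,560)); u,v=pt; a=(hsv[v-r:v+r,u-r:u+r,1]>60).astype(np.uint8)
    a=cv2.morphologyEx(a,cv2.MORPH_CLOSE,np.ones((5,5))); m[v-r:v+r,u-r:u+r]=a; return m
J=[('j1',(169,225),(253,283),(.47,.31,0,0)),('j2',(324,234),(315,214),(.455,-.06,0,0))]
todo=[('c3',L('top','seal_carrier_3',2),L('scene','seal_carrier_3',0),CAR,(.460,.2,0,0),[0,1]),
('c4',L('top','seal_carrier_3',0),L('scene','seal_carrier_3',2),CAR,(.431,-.178,0,0),[0,1]),
('c5',L('top','seal_carrier_3',1),L('scene','seal_carrier_3',1),CAR,(.48,-.32,0,0),[0,1]),
('cap',L('top','blanking_cap',0),L('scene','blanking_cap',0),CAP,(.453,.078,0,0),[0,1]),
('bb',L('top','kit_board_bearing',0),L('scene','kit_board_bearing',0),BOX,(.591,.132,-.13,0),[0,1,2]),
('br',L('top','kit_board_reseal',0),L('scene','kit_board_reseal',0),BOX,(.62,-.14,-.3,0),[0,1,2])]
todo+=[(n,col(d,a),col(s,b),JRN,p,[0,1]) for n,a,b,p in J]
for n,mt,ms,parts,p0,fr in todo:
    pt,et=fit([d],[mt],parts,p0,fr); ps,es=fit([s],[ms],parts,p0,fr)
    pb,eb=fit([d,s],[mt,ms],parts,pt,fr+[3])
    print(n,'top',np.round(pt,4),int(et),'/',int(mt.sum()),'scene',np.round(ps,4),int(es),'/',int(ms.sum()),'both',np.round(pb,4),int(eb))
# hole angles
for n,c,N in [('c3',(.460,.1997),3),('c4',(.431,-.1776),4)]:
    I=cv2.cvtColor(rect(d,c,.008,.04,.04,4000),cv2.COLOR_BGR2GRAY); g=160
    best=[]
    for dx in np.arange(-4,4.1,.5):
        for dy in np.arange(-4,4.1,.5):
            for th in np.arange(-.6,.6,.02):
                a=th+2*np.pi*np.arange(N)/N; 
                X=.024*np.cos(a)+dx/1e3; Y=.024*np.sin(a)+dy/1e3
                k=np.array([[x+rr*np.cos(b),y+rr*np.sin(b)] for x,y in zip(X,Y) for b in np.arange(0,6.28,.52) for rr in(.0035,.0065)])
                rr_=np.clip(np.round(g-k[:,0]*4000-.5),0,319).astype(int); cc=np.clip(np.round(g-k[:,1]*4000-.5),0,319).astype(int)
                v=I[rr_,cc]; best.append((v[1::2].mean()-v[0::2].mean(),dx,dy,th))
    best.sort(reverse=True); print(n,np.round(best[:4],3).tolist(), 'mean20',np.round(np.mean(best[:20],0),3))
# studs: bright spots and pockets in ortho
for n,c,N in [('bb',(.591,.132),3),('br',(.622,-.14),4)]:
    for z,thr,lo in [(.034,125,0),(.012,95,0)]:
        I=cv2.cvtColor(rect(d,c,z,.08,.125,4000),cv2.COLOR_BGR2GRAY)
        _,_,st,ce=cv2.connectedComponentsWithStats((I>thr).astype(np.uint8))
        for q,w in zip(st,ce):
            if 50<q[4]<120000 and q[0]>0 and q[1]>0 and q[0]+q[2]<1000 and q[1]+q[3]<640: print(n,z,q[4],q[2]/4,q[3]/4,np.round([c[0]+.08-(w[1]+.5)/4000,c[1]+.125-(w[0]+.5)/4000],4))
E
```

```text
c3 top [0.4585 0.2    0.     0.    ] 108 / 573 scene [0.4613 0.2029 0.     0.    ] 51 / 399 both [ 0.4598  0.2008  0.     -0.0014] 166
c4 top [ 0.4295 -0.1776  0.      0.    ] 158 / 542 scene [ 0.4336 -0.1731  0.      0.    ] 41 / 255 both [ 0.432  -0.1768  0.     -0.0006] 208
c5 top [ 0.483  -0.3234  0.      0.    ] 128 / 583 scene [ 0.4873 -0.3209  0.      0.    ] 39 / 210 both [ 4.840e-01 -3.233e-01  0.000e+00 -1.000e-04] 180
cap top [0.4437 0.0772 0.     0.    ] 68 / 534 scene [0.4465 0.083  0.     0.    ] 53 / 288 both [ 0.4457  0.0775  0.     -0.0026] 128
bb top [ 0.5967  0.1329 -0.1345  0.    ] 280 / 4655 scene [ 0.6001  0.1333 -0.1197  0.    ] 194 / 2287 both [ 0.5978  0.1326 -0.1383 -0.0011] 486
br top [ 0.6182 -0.1384 -0.3431  0.    ] 167 / 4898 scene [ 0.6207 -0.1378 -0.3023  0.    ] 166 / 1574 both [ 0.6188 -0.1387 -0.3411 -0.0022] 331
j1 top [0.4706 0.3105 0.     0.    ] 94 / 1 scene [0.479  0.3034 0.     0.    ] 54 / 42 both [ 4.756e-01  3.100e-01  0.000e+00 -3.000e-04] 149
j2 top [ 0.453  -0.0561  0.      0.    ] 85 / 0 scene [ 0.4557 -0.0563  0.      0.    ] 45 / 21 both [ 0.4553 -0.0538  0.     -0.0019] 131
c3 [[12.911, 2.0, 4.0, 0.5], [12.838, 2.5, 4.0, 0.5], [12.438, 2.0, 4.0, 0.52], [12.339, -1.0, 4.0, 0.38]] mean20 [12.212  0.375  3.625  0.424]
c4 [[11.428, -2.0, -1.5, 0.06], [11.272, -2.0, -2.0, 0.06], [11.081, -2.0, -1.0, 0.06], [11.031, -2.0, -1.5, 0.08]] mean20 [10.935 -2.1   -2.1    0.053]
bb 0.012 11446 30.5 30.0 [0.6329 0.1838]
bb 0.012 202 4.0 4.25 [0.6167 0.0766]
bb 0.012 11710 30.5 30.0 [0.5775 0.1915]
bb 0.012 165 4.0 3.25 [0.5831 0.1027]
bb 0.012 147 3.25 3.75 [0.5772 0.0606]
br 0.012 73278 76.25 76.75 [ 0.6361 -0.087 ]
br 0.012 114 2.5 3.5 [ 0.6264 -0.2042]
br 0.012 184 4.0 3.75 [ 0.6113 -0.1728]
br 0.012 140 3.75 3.0 [ 0.595  -0.2188]
br 0.012 170 4.0 3.5 [ 0.5798 -0.1877]
```

```bash
cat > plan.py <<'E'
from h import *
def yaw(q): R=rm(q); return np.arctan2(R[1,0],R[0,0])
def plan(wps,p=None,y=None):
    o=bot.observe(); p=o['tcp_pos'] if p is None else np.array(p); y=yaw(o['tcp_rot']) if y is None else y
    for w in wps:
        w=np.array(w,float); dx,dy,dz=w[:3]-p; c,s=np.cos(y),np.sin(y)
        print('d', np.round([1e3*(dx*c+dy*s),1e3*(dx*s-dy*c),-1e3*dz],1).tolist(),'tw',round(-(w[3]-y),3),'j6~',round(np.arctan2(w[1],w[0])-w[3]+np.pi,2))
        p=w[:3]; y=w[3]
def st():
    o=bot.observe(); print('t',round(o['clock'],2),np.round(o['tcp_pos'],4),'yaw',round(yaw(o['tcp_rot']),4),'F',np.round(o['force'],1),'open',round(o['opening'],4),'g',round(o['grip_force'],1))
E
python3 - <<'E'
from plan import *
import pickle
plan([(.36,-.27,.33,.69),(.4316,-.1766,.24,.843),(.4316,-.1766,.187,.843)])
d,s=pickle.load(open('m0.pkl','rb'))
for n,pt,ps in [('j1',(169,225),(253,283)),('j2',(324,234),(315,214))]:
  for dd,p in ((d,pt),(s,ps)):
    I=dd['image'][p[1]-13:p[1]+13,p[0]-13:p[0]+13]; bg=np.median(I.reshape(-1,3),0)
    w=(I[...,2]-I[...,0])-(bg[2]-bg[0]); w=np.where(w>.3*w.max(),1,0).astype(np.uint8); w=cv2.morphologyEx(w,cv2.MORPH_CLOSE,np.ones((5,5)))
    k,l,stt,ce=cv2.connectedComponentsWithStats(w); i=1+np.argmax(stt[1:,4])
    uv=ce[i]+np.array(p)-13; print(n,uv.round(1),stt[i],atz(dd,uv,.0075).round(4))
E
```

```text
d [249.0, -175.2, 74.7] tw -0.349 j6~ 1.81
d [114.7, -26.5, 90.0] tw -0.153 j6~ 1.91
d [0.0, 0.0, 53.0] tw -0.0 j6~ 1.91
j1 [168.7 224.9] [ 8  9 10  9 71] [0.4734 0.3092 0.0075]
j1 [252.7 281.9] [ 9  8  9 10 68] [0.4776 0.3053 0.0075]
j2 [323.9 234.7] [ 9  9  9 10 66] [ 0.4561 -0.0586  0.0075]
j2 [315.  213.4] [10  9  7  8 45] [ 0.461  -0.0609  0.0075]
```

Request:
{"name": "send_rows", "arguments": {"deltas": [45,-32,12,-0.07,60,95,-67,27,-0.14,60,145,-102,42,-0.21,60,195,-137,57,-0.28,60,249,-175,74.5,-0.35,60], "force": 40}}

```text
clock: 2.1
tcp_pos: [0.3253, -0.3187, 0.3458]
tcp_rot: [0.0, 0.941, 0.34, 0.0]
force: [1.4, -0.3, 0.3]
opening: 0.0602
grip_force: 0.0
```

Request:
{"name": "send_rows", "arguments": {"deltas": [35,-8,20,-0.05,60,75,-17,45,-0.1,60,115,-26.5,80,-0.153,60,115,-26.5,90,-0.153,60,115,-26.5,90,-0.153,60]}}

```text
clock: 2.6
tcp_pos: [0.3961, -0.2248, 0.2543]
tcp_rot: [-0.002, 0.912, 0.411, -0.001]
force: [-0.3, 0.3, 0.5]
opening: 0.0598
grip_force: 0.0
```

```bash
python3 - <<'E'
from plan import *
st(); plan([(.4316,-.1766,.187,.843)])
a=save('top','t1')['image'];b=save('scene','s1')['image']
cv2.imwrite('pics/v1.png',np.hstack([cv2.resize(a[140:300,250:410],(400,400)),cv2.resize(b[100:260,230:390],(400,400))]))
E
```

```text
t 2.6 [ 0.3961 -0.2248  0.2543] yaw 0.8466 F [-0.3  0.3  0.5] open 0.0598 g 0.0
d [59.7, -5.3, 67.3] tw 0.004 j6~ 1.91
```

View pics/v1.png

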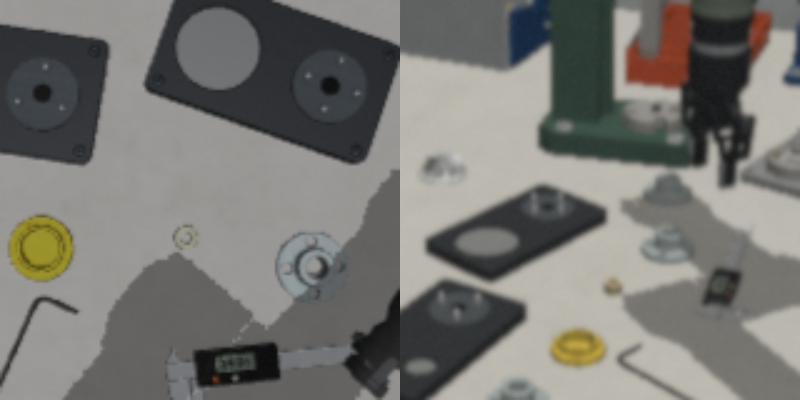

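Request:
{"name": "send_rows", "arguments": {"deltas": [0,0,0,0,60,0,0,0,0,60,0,0,0,0,60,0,0,0,0,60,0,0,0,0,60]}}

```text
clock: 3.2
tcp_pos: [0.3962, -0.2268, 0.2562]
tcp_rot: [0.0, 0.912, 0.409, 0.0]
force: [-0.1, -0.8, 0.1]
opening: 0.0601
grip_force: 0.0
```

```bash
python3 - <<'E'
from plan import *
st(); plan([(.4316,-.1766,.187,.843)])
E
```

```text
t 3.2 [ 0.3962 -0.2268  0.2562] yaw 0.8433 F [-0.1 -0.8  0.1] open 0.0601 g 0.0
d [61.1, -6.9, 69.2] tw 0.0 j6~ 1.91
```

Request:
{"name": "send_rows", "arguments": {"deltas": [20,-2,0,0,60,45,-5,5,0,60,61,-7,20,0,60,61,-7,45,0,60,61,-7,69,0,60]}}

```text
clock: 3.7
tcp_pos: [0.4321, -0.176, 0.1866]
tcp_rot: [0.001, 0.912, 0.41, 0.0]
force: [-0.3, -0.7, 0.3]
opening: 0.0595
grip_force: 0.0
```

```bash
python3 - <<'E'
from plan import *
st(); plan([(.4316,-.1766,.187,.843)])
a=save('top','t2')['image'];b=save('scene','s2')['image']
cv2.imwrite('pics/v2.png',np.hstack([cv2.resize(a[180:280,320:420],(400,400)),cv2.resize(b[150:250,280:380],(400,400))]))
E
```

```text
t 3.7 [ 0.4321 -0.176   0.1866] yaw 0.8451 F [-0.3 -0.7  0.3] open 0.0595 g 0.0
d [-0.8, 0.0, -0.4] tw 0.002 j6~ 1.91
```

View pics/v2.png

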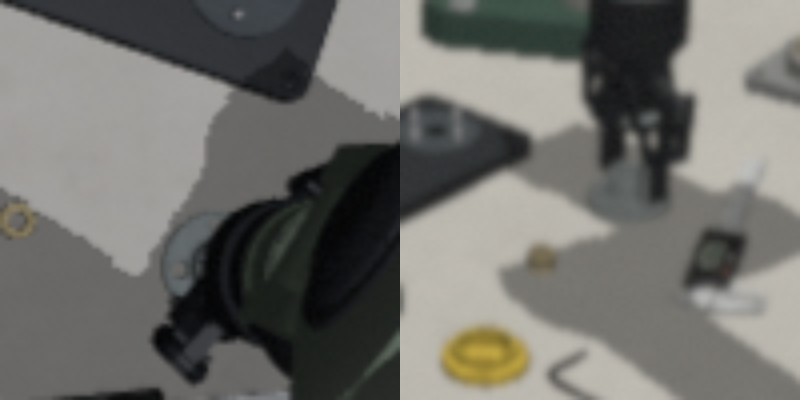

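Request:
{"name": "send_rows", "arguments": {"deltas": [0,0,0,0,28,0,0,0,0,28,0,0,0,0,28,0,0,0,0,28,0,0,0,0,28]}}

```text
clock: 4.3
tcp_pos: [0.432, -0.1767, 0.188]
tcp_rot: [0.001, 0.912, 0.409, 0.001]
force: [-1.5, 1.1, 7.7]
opening: 0.0321
grip_force: 39.9
```

Request:
{"name": "send_rows", "arguments": {"deltas": [0,0,0,0,28,0,0,-15,0,28,0,0,-35,0,28,0,0,-60,0,28,0,0,-60,0,28]}}

```text
clock: 4.8
tcp_pos: [0.4328, -0.1771, 0.2496]
tcp_rot: [0.002, 0.912, 0.409, 0.002]
force: [1.2, -0.4, -2.2]
opening: 0.0319
grip_force: 40.6
```

```bash
python3 - <<'E'
from plan import *
st(); plan([(.6011,-.1898,.247,.446),(.6011,-.1898,.225,.446)])
E
```

```text
t 4.8 [ 0.4328 -0.1771  0.2496] yaw 0.8437 F [ 1.2 -0.4 -2.2] open 0.0319 g 40.6
d [102.4, 134.2, 2.6] tw 0.398 j6~ 2.39
d [0.0, 0.0, 22.0] tw -0.0 j6~ 2.39
```

Request:
{"name": "send_rows", "arguments": {"deltas": [25,33,0,0.1,28,52,67,0,0.2,28,78,101,0,0.3,28,102.5,134,2.5,0.398,28,102.5,134,2.5,0.398,28]}}

```text
clock: 5.3
tcp_pos: [0.6041, -0.1893, 0.2429]
tcp_rot: [0.001, 0.975, 0.221, 0.002]
force: [-0.6, -0.8, -2.6]
opening: 0.0321
grip_force: 40.7
```

Request:
{"name": "send_rows", "arguments": {"deltas": [0,0,0,0,28,0,0,0,0,28,0,0,0,0,28,0,0,0,0,28,0,0,0,0,28]}}

```text
clock: 5.8
tcp_pos: [0.5993, -0.1889, 0.2448]
tcp_rot: [0.0, 0.975, 0.221, 0.0]
force: [-0.7, 0.3, -1.2]
opening: 0.032
grip_force: 40.7
```

```bash
python3 - <<'E'
from plan import *
st(); plan([(.6011,-.1898,.230,.446)])
a=save('top','t3')['image'];b=save('scene','s3')['image']
cv2.imwrite('pics/v3.png',np.hstack([cv2.resize(a[120:220,320:420],(400,400),interpolation=2),cv2.resize(b[130:230,230:330],(400,400),interpolation=2)]))
E
```

```text
t 5.8 [ 0.5993 -0.1889  0.2448] yaw 0.4454 F [-0.7  0.3 -1.2] open 0.032 g 40.7
d [1.2, 1.6, 14.8] tw -0.001 j6~ 2.39
```

View pics/v3.png

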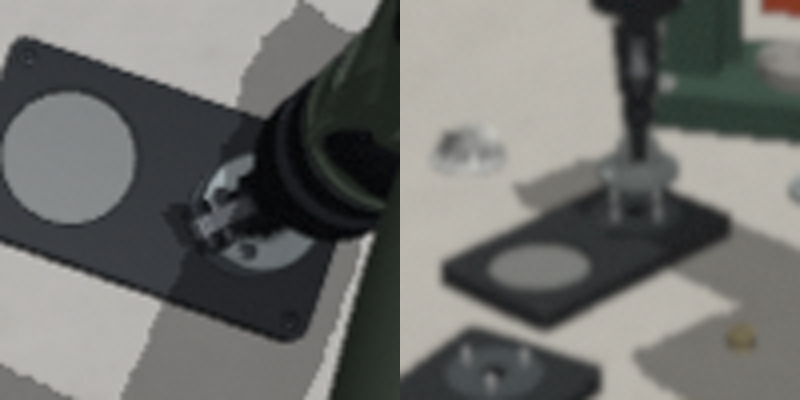

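```bash
cat > chk.py <<'E'
from fit import *
from plan import *
import pickle
def held(zc,p0,parts=CAR,name='seal_carrier_4'):
    for c in ['scene','top']:
        d=vision.read_camera(c); best=None
        for r in vision.cut_out(c,name):
            uv=proj(d,p0); 
            if np.hypot(*(np.array(r['point'])-uv))<14:
                m=r['region'].astype(float); p,e=fit([d],[m],parts,(p0[0],p0[1],0,zc),[0,1])
                print(c,round(r['conf'],2),p[:2].round(4),int(e),int(m.sum())); break
E
python3 - <<'E'
from chk import *
st(); t=bot.observe()['tcp_pos']; held(t[2]-.188,(t[0],t[1],.06))
d,s=pickle.load(open('m0.pkl','rb'))
L=lambda c,t,i:np.load(f'pics/{c}_{t}_{i}.npy').astype(float)
for n,p0 in [('kit_board_bearing',(.598,.133,-.138,0)),('kit_board_reseal',(.619,-.1385,-.339,0))]:
    print(n,fit([s],[L('scene',n,0)],BOX,p0,[0,1])[0].round(4),fit([d],[L('top',n,0)],BOX,p0,[0,1])[0].round(4))
E
```

```text
t 5.9 [ 0.5996 -0.1889  0.2448] yaw 0.4456 F [-1.   0.2 -2.7] open 0.0322 g 40.7
scene 0.56 [ 0.6023 -0.1864] 144 124
top 0.46 [ 0.594  -0.1854] 562 198
kit_board_bearing [ 0.6009  0.1323 -0.138   0.    ] [ 0.597   0.1338 -0.138   0.    ]
kit_board_reseal [ 0.6214 -0.1364 -0.339   0.    ] [ 0.6182 -0.1382 -0.339   0.    ]
```

Request:
{"name": "send_rows", "arguments": {"deltas": [0,1.5,8,0,28,0,1.5,18,0,28,0,1.5,21,0,28,0,1.5,24,0,28,0,1.5,27,0,28]}}

```text
clock: 6.6
tcp_pos: [0.6005, -0.1901, 0.217]
tcp_rot: [-0.0, 0.975, 0.221, -0.0]
force: [-0.4, -0.4, -1.8]
opening: 0.0318
grip_force: 40.7
```

Request:
{"name": "send_rows", "arguments": {"deltas": [0,0,2,0,28,0,0,4,0,28,0,0,6,0,28,0,0,7.5,0,28,0,0,7.5,0,28]}}

```text
clock: 7.1
tcp_pos: [0.6005, -0.1902, 0.2103]
tcp_rot: [0.0, 0.975, 0.221, 0.0]
force: [-1.5, -0.1, -0.2]
opening: 0.032
grip_force: 40.9
```

Request:
{"name": "send_rows", "arguments": {"deltas": [0,0,0,0,60,0,0,0,0,60,0,0,0,0,60,0,0,-15,0,60,0,0,-50,0,60]}}

```text
clock: 7.6
tcp_pos: [0.5991, -0.1896, 0.2583]
tcp_rot: [-0.002, 0.975, 0.221, -0.002]
force: [-0.6, -0.4, -0.2]
opening: 0.06
grip_force: 0.0
```

```bash
python3 - <<'E'
from plan import *
st(); plan([(.53,.0,.28,.95),(.46,.2003,.25,1.432),(.46,.2003,.192,1.432)])
E
```

```text
t 7.6 [ 0.5991 -0.1896  0.2583] yaw 0.4457 F [-0.6 -0.4 -0.2] open 0.06 g 0.0
d [19.4, -200.8, -21.7] tw -0.504 j6~ 2.19
d [122.2, -173.5, 30.0] tw -0.482 j6~ 2.12
d [0.0, 0.0, 58.0] tw -0.0 j6~ 2.12
```

Request:
{"name": "send_rows", "arguments": {"deltas": [3,-35,-8,-0.1,60,7,-78,-16,-0.2,60,11,-121,-21.5,-0.3,60,15,-164,-21.5,-0.4,60,19.5,-201,-21.5,-0.504,60]}}

```text
clock: 8.1
tcp_pos: [0.5306, 0.0013, 0.283]
tcp_rot: [0.0, 0.888, 0.459, 0.001]
force: [0.0, 0.4, -1.1]
opening: 0.0597
grip_force: 0.0
```

```bash
python3 - <<'E'
from plan import *
from chk import *
st(); plan([(.46,.2003,.25,1.432),(.46,.2003,.192,1.432)])
held(.022,(.6,-.19,.03))
E
```

```text
t 8.1 [0.5306 0.0013 0.283 ] yaw 0.9543 F [ 0.   0.4 -1.1] open 0.0597 g 0.0
d [121.6, -172.7, 33.0] tw -0.478 j6~ 2.12
d [0.0, 0.0, 58.0] tw -0.0 j6~ 2.12
scene 0.45 [ 0.6023 -0.1931] 188 77
top 0.58 [ 0.5975 -0.1893] 136 574
```

Request:
{"name": "send_rows", "arguments": {"deltas": [24,-34,2,-0.1,60,50,-70,8,-0.2,60,76,-106,15,-0.3,60,102,-142,24,-0.4,60,121.5,-172.5,33,-0.478,60]}}

```text
clock: 8.8
tcp_pos: [0.4626, 0.1997, 0.2489]
tcp_rot: [0.001, 0.755, 0.655, 0.001]
force: [0.5, -0.5, 0.5]
opening: 0.0603
grip_force: 0.0
```

```bash
python3 - <<'E'
from plan import *
o=bot.observe(); st(); plan([(.46,.2003,.192,1.432)])
a=save('top','t4')['image'];b=save('scene','s4')['image']
cv2.imwrite('pics/v4.png',np.hstack([cv2.resize(a[120:260,150:410],(520,280),interpolation=2),cv2.resize(b[150:290,230:360],(260,280),interpolation=2)]))
E
```

```text
t 8.8 [0.4626 0.1997 0.2489] yaw 1.4292 F [ 0.5 -0.5  0.5] open 0.0603 g 0.0
d [0.2, -2.6, 56.9] tw -0.003 j6~ 2.12
```

View pics/v4.png

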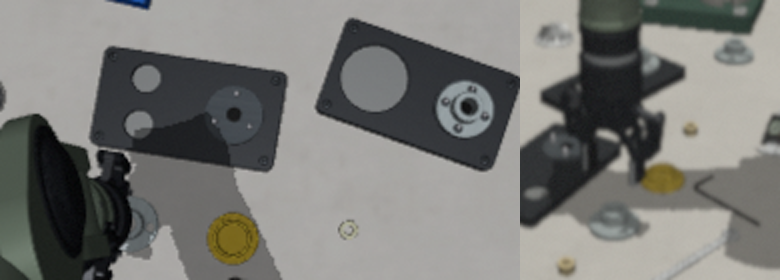

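Request:
{"name": "send_rows", "arguments": {"deltas": [0,-2,10,-0.003,60,0,-2,28,-0.003,60,0,-2,46,-0.003,60,0,-2,56,-0.003,60,0,-2,56,-0.003,60]}}

```text
clock: 9.4
tcp_pos: [0.46, 0.1976, 0.1912]
tcp_rot: [-0.0, 0.756, 0.655, -0.001]
force: [0.1, 1.1, -0.2]
opening: 0.0597
grip_force: 0.0
```

Request:
{"name": "send_rows", "arguments": {"deltas": [0,0,0,0,60,0,0,0,0,28,0,0,0,0,28,0,0,0,0,28,0,0,0,0,28]}}

```text
clock: 9.9
tcp_pos: [0.4602, 0.1992, 0.1934]
tcp_rot: [0.001, 0.755, 0.656, 0.001]
force: [-0.6, -0.8, 5.3]
opening: 0.0316
grip_force: 39.3
```

Request:
{"name": "send_rows", "arguments": {"deltas": [0,0,0,0,28,0,0,-15,0,28,0,0,-35,0,28,0,0,-60,0,28,0,0,-60,0,28]}}

```text
clock: 10.4
tcp_pos: [0.461, 0.1996, 0.2551]
tcp_rot: [0.001, 0.755, 0.656, 0.002]
force: [0.4, 0.1, -1.8]
opening: 0.0316
grip_force: 40.2
```

```bash
python3 - <<'E'
from plan import *
st(); plan([(.5903,.0793,.252,.909)])
E
```

```text
t 10.4 [0.461  0.1996 0.2551] yaw 1.4312 F [ 0.4  0.1 -1.8] open 0.0316 g 40.2
d [-101.2, 144.7, 3.1] tw 0.522 j6~ 2.37
```

Request:
{"name": "send_rows", "arguments": {"deltas": [-20,29,0,0.11,28,-42,60,0,0.22,28,-64,91,0,0.33,28,-86,122,0,0.44,28,-101,144.5,3,0.522,28]}}

```text
clock: 10.9
tcp_pos: [0.5902, 0.0772, 0.2487]
tcp_rot: [0.0, 0.9, 0.437, 0.0]
force: [1.1, -0.4, -1.3]
opening: 0.0315
grip_force: 40.3
```

Request:
{"name": "send_rows", "arguments": {"deltas": [0,0,0,0,28,0,0,0,0,28,0,0,0,0,28,0,0,0,0,28,0,0,0,0,28]}}

```text
clock: 11.4
tcp_pos: [0.5882, 0.0797, 0.2495]
tcp_rot: [-0.0, 0.898, 0.44, -0.0]
force: [-0.2, 0.1, -1.5]
opening: 0.0316
grip_force: 40.3
```

```bash
python3 - <<'E'
from plan import *
st(); plan([(.5903,.0793,.222,.909)])
b=save('scene','s5')['image'];a=save('top','t5')['image']
cv2.imwrite('pics/v5.png',np.hstack([cv2.resize(a[140:220,210:310],(500,400),interpolation=2),cv2.resize(b[190:260,210:280],(400,400),interpolation=2)])[:,:800])
E
```

```text
t 11.4 [0.5882 0.0797 0.2495] yaw 0.9103 F [-0.2  0.1 -1.5] open 0.0316 g 40.3
d [1.0, 1.9, 27.5] tw 0.001 j6~ 2.37
```

View pics/v5.png

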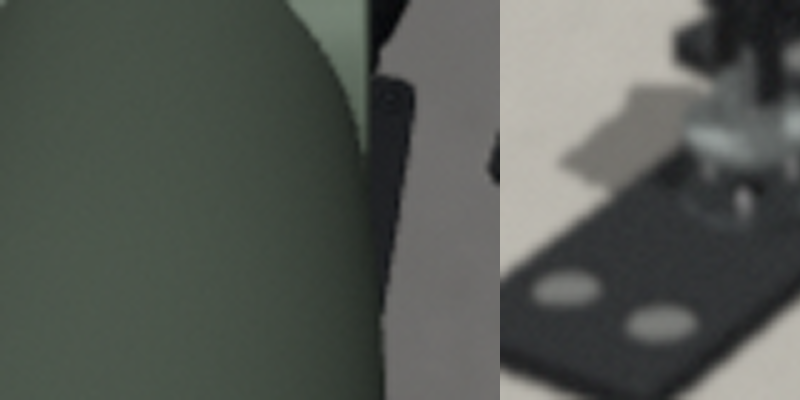

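Request:
{"name": "send_rows", "arguments": {"deltas": [1,2,8,0,28,1,2,16,0,28,1,2,21,0,28,1,2,24,0,28,1,2,27.5,0,28]}}

```text
clock: 12.0
tcp_pos: [0.5909, 0.0784, 0.2214]
tcp_rot: [-0.0, 0.899, 0.439, -0.0]
force: [0.0, -0.3, -2.2]
opening: 0.0313
grip_force: 40.3
```

Request:
{"name": "send_rows", "arguments": {"deltas": [0,0,2,0,28,0,0,4,0,28,0,0,6,0,28,0,0,7,0,28,0,0,7,0,28]}}

```text
clock: 12.5
tcp_pos: [0.5911, 0.0785, 0.2156]
tcp_rot: [0.0, 0.899, 0.439, 0.0]
force: [-0.3, 0.0, 2.3]
opening: 0.0317
grip_force: 40.7
```

```bash
python3 - <<'E'
from plan import *
st(); plan([(.457,-.058,.28,.909)])
E
```

```text
t 12.5 [0.5911 0.0785 0.2156] yaw 0.9088 F [-0.3  0.   2.3] open 0.0317 g 40.7
d [-190.1, -21.9, -64.4] tw -0.0 j6~ 2.11
```

Request:
{"name": "send_rows", "arguments": {"deltas": [0,0,0,0,60,0,0,0,0,60,0,0,0,0,60,0,0,-15,0,60,0,0,-50,0,60]}}

```text
clock: 13.0
tcp_pos: [0.5894, 0.0784, 0.2625]
tcp_rot: [-0.001, 0.899, 0.439, -0.003]
force: [-0.0, 0.2, 0.7]
opening: 0.0603
grip_force: 0.0
```

```bash
python3 - <<'E'
from plan import *
st(); plan([(.4445,.078,.235,.909)])
E
```

```text
t 13.0 [0.5894 0.0784 0.2625] yaw 0.9087 F [-0.   0.2  0.7] open 0.0603 g 0.0
d [-89.4, -114.1, 27.5] tw -0.0 j6~ 2.41
```

Request:
{"name": "send_rows", "arguments": {"deltas": [-20,-26,0,0,58,-45,-57,0,0,58,-70,-89,8,0,58,-89.5,-114,16,0,58,-89.5,-114,24,0,58]}}

```text
clock: 13.5
tcp_pos: [0.4412, 0.0782, 0.2402]
tcp_rot: [-0.001, 0.898, 0.439, -0.002]
force: [-0.0, -0.0, -0.4]
opening: 0.0579
grip_force: 0.0
```

Request:
{"name": "send_rows", "arguments": {"deltas": [0,0,0,0,54,0,0,0,0,54,0,0,0,0,54,0,0,0,0,54,0,0,0,0,54]}}

```text
clock: 14.0
tcp_pos: [0.4467, 0.0779, 0.2411]
tcp_rot: [0.0, 0.899, 0.439, 0.0]
force: [0.1, -0.4, 0.0]
opening: 0.0541
grip_force: 0.0
```

```bash
python3 - <<'E'
from plan import *
st(); plan([(.4445,.078,.186,.909)])
b=save('scene','s6')['image'];a=save('top','t6')['image']
cv2.imwrite('pics/v6.png',np.hstack([cv2.resize(a[140:260,210:330],(400,400),interpolation=2),cv2.resize(b[180:260,250:330],(400,400),interpolation=2)])[:,:800])
E
```

```text
t 14.0 [0.4467 0.0779 0.2411] yaw 0.9087 F [ 0.1 -0.4  0. ] open 0.0541 g 0.0
d [-1.3, -1.7, 55.1] tw -0.0 j6~ 2.41
```

View pics/v6.png

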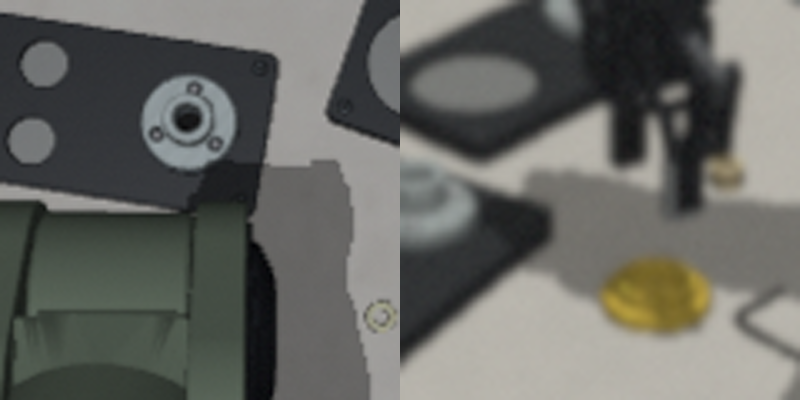

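Request:
{"name": "send_rows", "arguments": {"deltas": [-1.5,-1.5,10,0,52,-1.5,-1.5,25,0,52,-1.5,-1.5,40,0,52,-1.5,-1.5,50,0,52,-1.5,-1.5,52,0,52]}}

```text
clock: 14.6
tcp_pos: [0.4431, 0.0777, 0.1876]
tcp_rot: [-0.001, 0.899, 0.439, -0.001]
force: [-0.5, -0.1, -0.9]
opening: 0.052
grip_force: 0.0
```

Request:
{"name": "send_rows", "arguments": {"deltas": [0,0,1,0,52,0,0,2,0,52,0,0,3,0,52,0,0,4,0,52,0,0,4,0,52]}}

```text
clock: 15.1
tcp_pos: [0.444, 0.0777, 0.1851]
tcp_rot: [0.0, 0.899, 0.439, 0.0]
force: [0.8, 0.9, -0.2]
opening: 0.0519
grip_force: 0.0
```

```bash
python3 - <<'E'
from plan import *
st(); b=save('scene','s7')['image']; cv2.imwrite('pics/v7.png',cv2.resize(b[190:270,260:340],(480,480),interpolation=2))
E
```

```text
t 15.1 [0.444  0.0777 0.1851] yaw 0.9088 F [ 0.8  0.9 -0.2] open 0.0519 g 0.0
```

View pics/v7.png

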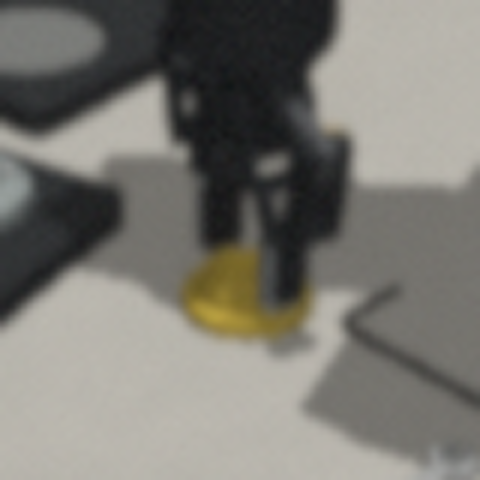

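Request:
{"name": "send_rows", "arguments": {"deltas": [0,0,1,0,48,0,0,2,0,48,0,0,3,0,48,0,0,3,0,48,0,0,3,0,48]}}

```text
clock: 15.65
tcp_pos: [0.4439, 0.0777, 0.1819]
tcp_rot: [-0.0, 0.899, 0.439, -0.0]
force: [-0.4, -0.4, 0.2]
opening: 0.0478
grip_force: 0.0
```

No contact yet; close here with low force.

Request:
{"name": "send_rows", "arguments": {"deltas": [0,0,0,0,36,0,0,0,0,36,0,0,0,0,36,0,0,0,0,36,0,0,0,0,36], "force": 25}}

```text
clock: 16.15
tcp_pos: [0.4441, 0.0776, 0.1822]
tcp_rot: [0.0, 0.899, 0.439, 0.0]
force: [-0.7, -1.2, 5.4]
opening: 0.0419
grip_force: 25.4
```

Request:
{"name": "send_rows", "arguments": {"deltas": [0,0,-5,0,36,0,0,-15,0,36,0,0,-35,0,36,0,0,-60,0,36,0,0,-60,0,36]}}

```text
clock: 16.65
tcp_pos: [0.4454, 0.0778, 0.245]
tcp_rot: [0.001, 0.898, 0.439, 0.002]
force: [1.0, 0.3, -0.1]
opening: 0.042
grip_force: 25.4
```

```bash
python3 - <<'E'
from plan import *
st(); plan([(.6368,-.0865,.245,.7)])
b=save('scene','s8')['image']; cv2.imwrite('pics/v8.png',cv2.resize(b[170:270,240:340],(480,480),interpolation=2))
E
```

```text
t 16.65 [0.4454 0.0778 0.245 ] yaw 0.9089 F [ 1.   0.3 -0.1] open 0.042 g 25.4
d [-12.0, 252.0, -0.0] tw 0.209 j6~ 2.31
```

View pics/v8.png

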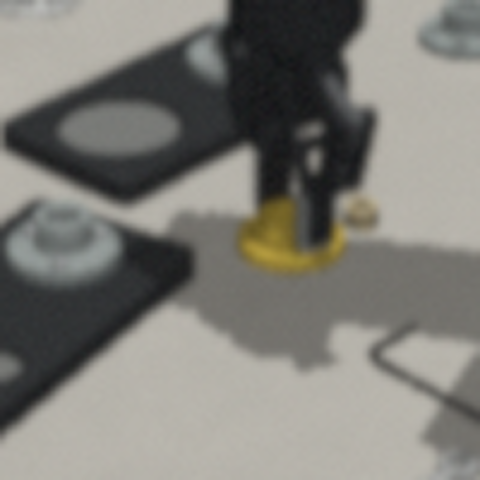

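Request:
{"name": "send_rows", "arguments": {"deltas": [-1,30,-8,0.03,36,-4,75,-12,0.07,36,-7,120,-12,0.11,36,-9,165,-12,0.15,36,-11,210,-10,0.18,36]}}

```text
clock: 17.2
tcp_pos: [0.6037, -0.0613, 0.2512]
tcp_rot: [-0.0, 0.935, 0.356, -0.0]
force: [0.4, 0.7, -0.5]
opening: 0.0421
grip_force: 25.4
```

Request:
{"name": "send_rows", "arguments": {"deltas": [0,0,0,0,36,0,0,0,0,36,0,0,0,0,36,0,0,0,0,36,0,0,0,0,36]}}

```text
clock: 17.7
tcp_pos: [0.6022, -0.0592, 0.2521]
tcp_rot: [-0.0, 0.934, 0.357, -0.0]
force: [-0.1, 0.2, 0.3]
opening: 0.0424
grip_force: 25.5
```

```bash
python3 - <<'E'
from plan import *
st(); plan([(.6368,-.0865,.215,.7),(.6368,-.0865,.196,.7)])
E
```

```text
t 17.7 [ 0.6022 -0.0592  0.2521] yaw 0.73 F [-0.1  0.2  0.3] open 0.0424 g 25.5
d [7.6, 43.5, 37.1] tw 0.03 j6~ 2.31
d [0.0, 0.0, 19.0] tw -0.0 j6~ 2.31
```

Request:
{"name": "send_rows", "arguments": {"deltas": [2,15,2,0.01,36,5,30,10,0.02,36,7.5,43.5,20,0.03,36,7.5,43.5,35,0.03,36,7.5,43.5,35,0.03,36]}}

```text
clock: 18.2
tcp_pos: [0.6357, -0.0867, 0.2145]
tcp_rot: [-0.001, 0.939, 0.343, -0.002]
force: [-0.4, 1.6, -1.4]
opening: 0.0422
grip_force: 25.5
```

```bash
python3 - <<'E'
from plan import *
st(); plan([(.6368,-.0865,.195,.7)])
E
```

```text
t 18.2 [ 0.6357 -0.0867  0.2145] yaw 0.6994 F [-0.4  1.6 -1.4] open 0.0422 g 25.5
d [1.0, 0.6, 19.5] tw -0.001 j6~ 2.31
```

Request:
{"name": "send_rows", "arguments": {"deltas": [0,0,6,0,36,0,0,12,0,36,0,0,17,0,36,0,0,20,0,36,0,0,20.5,0,36]}}

```text
clock: 18.7
tcp_pos: [0.6371, -0.0874, 0.1961]
tcp_rot: [-0.0, 0.94, 0.342, -0.0]
force: [0.3, 0.3, -0.6]
opening: 0.0417
grip_force: 25.5
```

Request:
{"name": "send_rows", "arguments": {"deltas": [0,0,0,0,36,0,0,0,0,52,0,0,0,0,52,0,0,0,0,52,0,0,0,0,52]}}

```text
clock: 19.2
tcp_pos: [0.6374, -0.0876, 0.1966]
tcp_rot: [0.0, 0.94, 0.342, 0.0]
force: [0.7, 0.4, 0.3]
opening: 0.0518
grip_force: 0.0
```

Request:
{"name": "send_rows", "arguments": {"deltas": [0,0,-5,0,52,0,0,-25,0,52,0,0,-60,0,52,0,0,-60,0,52,0,0,-60,0,52]}}

```text
clock: 19.7
tcp_pos: [0.6379, -0.0876, 0.2578]
tcp_rot: [0.001, 0.94, 0.342, 0.001]
force: [-0.4, -0.1, -0.6]
opening: 0.0518
grip_force: 0.0
```

```bash
python3 - <<'E'
from plan import *
st(); plan([(.457,-.058,.235,.95)])
E
```

```text
t 19.7 [ 0.6379 -0.0876  0.2578] yaw 0.6988 F [-0.4 -0.1 -0.6] open 0.0518 g 0.0
d [-119.4, -139.1, 22.8] tw -0.251 j6~ 2.07
```

Request:
{"name": "send_rows", "arguments": {"deltas": [-20,-24,-5,-0.04,40,-45,-53,-5,-0.09,40,-70,-82,0,-0.14,40,-95,-111,8,-0.2,40,-119.5,-139,18,-0.25,40]}}

```text
clock: 20.2
tcp_pos: [0.4543, -0.0575, 0.2376]
tcp_rot: [-0.0, 0.889, 0.458, -0.0]
force: [0.5, -0.4, -0.1]
opening: 0.04
grip_force: 0.0
```

Request:
{"name": "send_rows", "arguments": {"deltas": [0,0,0,0,40,0,0,0,0,40,0,0,0,0,40,0,0,0,0,40,0,0,0,0,40]}}

```text
clock: 20.7
tcp_pos: [0.4575, -0.0583, 0.2386]
tcp_rot: [0.0, 0.89, 0.457, 0.0]
force: [-0.0, -0.2, -0.3]
opening: 0.0403
grip_force: 0.0
```

```bash
python3 - <<'E'
from plan import *
st(); plan([(.457,-.059,.181,.95)])
b=save('scene','s9')['image'];a=save('top','t9')['image']
cv2.imwrite('pics/v9.png',np.hstack([cv2.resize(a[140:260,290:410],(400,400),interpolation=2),cv2.resize(b[170:250,270:350],(400,400),interpolation=2)]))
E
```

```text
t 20.7 [ 0.4575 -0.0583  0.2386] yaw 0.9488 F [-0.  -0.2 -0.3] open 0.0403 g 0.0
d [-0.9, 0.0, 57.6] tw -0.001 j6~ 2.06
```

View pics/v9.png

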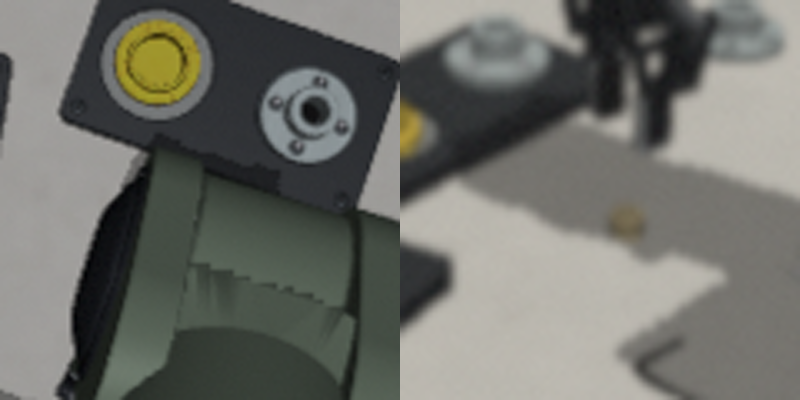

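Cap lies in its pocket (157,63) with all-round margin. Now journal 2.

Request:
{"name": "send_rows", "arguments": {"deltas": [-1,0,10,0,40,-1,0,25,0,40,-1,0,40,0,40,-1,0,52,0,40,-1,0,57.5,0,40]}}

```text
clock: 21.3
tcp_pos: [0.4552, -0.0587, 0.1794]
tcp_rot: [-0.001, 0.89, 0.457, -0.001]
force: [-0.1, -0.0, 0.9]
opening: 0.0398
grip_force: 0.0
```

Request:
{"name": "send_rows", "arguments": {"deltas": [0,0,0,0,30,0,0,0,0,10,0,0,0,0,10,0,0,0,0,10,0,0,0,0,10]}}

```text
clock: 21.8
tcp_pos: [0.4561, -0.0589, 0.1813]
tcp_rot: [0.0, 0.89, 0.457, 0.0]
force: [-0.0, 0.5, -0.9]
opening: 0.019
grip_force: 24.4
```

Request:
{"name": "send_rows", "arguments": {"deltas": [0,0,0,0,10,0,0,-15,0,10,0,0,-35,0,10,0,0,-65,0,10,0,0,-65,0,10]}}

```text
clock: 22.3
tcp_pos: [0.4575, -0.0592, 0.249]
tcp_rot: [0.002, 0.89, 0.457, 0.002]
force: [0.6, -0.5, 0.3]
opening: 0.0191
grip_force: 24.5
```

```bash
python3 - <<'E'
from plan import *
st(); th=-.138; c=np.array([.6052+.0007,.1877+.0005]); print(c+.028*np.array([np.cos(th),np.sin(th)]),c-.028*np.array([np.cos(th),np.sin(th)]))
plan([(.5783,.1921,.245,1.45)])
b=save('scene','s10')['image']
cv2.imwrite('pics/v10.png',cv2.resize(b[150:250,260:360],(400,400),interpolation=2))
E
```

```text
t 22.3 [ 0.4575 -0.0592  0.249 ] yaw 0.9489 F [ 0.6 -0.5  0.3] open 0.0191 g 24.5
[0.63363381 0.18434825] [0.57816619 0.19205175]
d [274.6, -48.2, 4.0] tw -0.501 j6~ 2.01
```

View pics/v10.png

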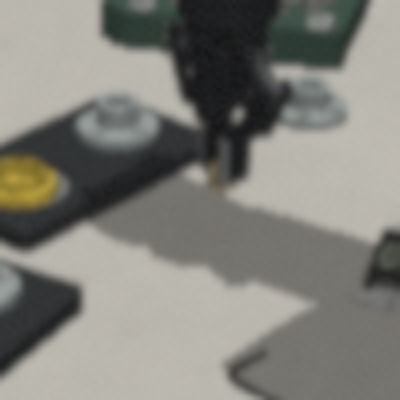

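```bash
python3 - <<'E'
from plan import *
plan([(.56,.08,.26,1.2),(.6336,.1843,.25,1.43)])
E
```

```text
d [173.1, 2.8, -12.4] tw -0.251 j6~ 2.08
d [123.9, 30.8, 10.0] tw -0.23 j6~ 1.99
```

Request:
{"name": "send_rows", "arguments": {"deltas": [25,0,-5,-0.05,10,60,1,-12,-0.1,10,100,2,-12.5,-0.15,10,140,2,-12.5,-0.2,10,173,3,-12.5,-0.25,10]}}

```text
clock: 22.85
tcp_pos: [0.5597, 0.0818, 0.2573]
tcp_rot: [-0.0, 0.825, 0.565, -0.0]
force: [0.0, -0.5, 0.4]
opening: 0.019
grip_force: 24.5
```

```bash
python3 - <<'E'
from plan import *
st();plan([(.6336,.1843,.25,1.43)])
E
```

```text
t 22.85 [0.5597 0.0818 0.2573] yaw 1.2016 F [ 0.  -0.5  0.4] open 0.019 g 24.5
d [122.3, 31.9, 7.3] tw -0.228 j6~ 1.99
```

Request:
{"name": "send_rows", "arguments": {"deltas": [30,8,0,-0.06,10,65,17,2,-0.12,10,100,26,4,-0.18,10,122.5,32,7,-0.228,10,122.5,32,7,-0.228,10]}}

```text
clock: 23.35
tcp_pos: [0.6342, 0.1849, 0.2493]
tcp_rot: [-0.0, 0.755, 0.656, -0.0]
force: [-0.7, -0.3, -0.1]
opening: 0.0192
grip_force: 24.5
```

Request:
{"name": "send_rows", "arguments": {"deltas": [0,0,0,0,10,0,0,0,0,10,0,0,0,0,10,0,0,0,0,10,0,0,0,0,10]}}

```text
clock: 23.85
tcp_pos: [0.6334, 0.182, 0.2518]
tcp_rot: [0.0, 0.756, 0.654, 0.0]
force: [0.3, -0.1, -1.0]
opening: 0.019
grip_force: 24.5
```

```bash
python3 - <<'E'
from plan import *
st();plan([(.6336,.1843,.205,1.43),(.6336,.1843,.194,1.43)])
E
```

```text
t 23.85 [0.6334 0.182  0.2518] yaw 1.4259 F [ 0.3 -0.1 -1. ] open 0.019 g 24.5
d [2.3, -0.1, 46.8] tw -0.004 j6~ 1.99
d [0.0, 0.0, 11.0] tw -0.0 j6~ 1.99
```

Request:
{"name": "send_rows", "arguments": {"deltas": [2.5,0,10,0,10,2.5,0,25,0,10,2.5,0,40,0,10,2.5,0,47,0,10,2.5,0,50,0,10]}}

```text
clock: 24.35
tcp_pos: [0.633, 0.1849, 0.1993]
tcp_rot: [-0.001, 0.756, 0.654, -0.001]
force: [0.3, -0.4, -0.5]
opening: 0.0194
grip_force: 24.5
```

Request:
{"name": "send_rows", "arguments": {"deltas": [0,0,2,0,10,0,0,4,0,10,0,0,6,0,10,0,0,7,0,10,0,0,7,0,10]}}

```text
clock: 24.85
tcp_pos: [0.6339, 0.185, 0.1946]
tcp_rot: [0.0, 0.756, 0.654, 0.0]
force: [0.3, 1.3, -1.0]
opening: 0.0189
grip_force: 24.5
```

Release, lift, and head for journal 1.

Request:
{"name": "send_rows", "arguments": {"deltas": [0,0,0,0,34,0,0,0,0,34,0,0,0,0,34,0,0,0,0,34,0,0,-10,0,34]}}

```text
clock: 25.35
tcp_pos: [0.6331, 0.1849, 0.2035]
tcp_rot: [-0.001, 0.756, 0.654, -0.001]
force: [-0.9, 0.8, -0.2]
opening: 0.0343
grip_force: 0.0
```

Request:
{"name": "send_rows", "arguments": {"deltas": [0,0,-15,0,34,0,0,-45,0,34,0,0,-45,0,34,0,0,-45,0,34,0,0,-45,0,34]}}

```text
clock: 25.85
tcp_pos: [0.6336, 0.185, 0.2495]
tcp_rot: [-0.0, 0.756, 0.654, -0.0]
force: [-0.1, 0.0, -0.1]
opening: 0.034
grip_force: 0.0
```

```bash
python3 - <<'E'
from plan import *
st();plan([(.4745,.309,.235,1.43)])
E
```

```text
t 25.85 [0.6336 0.185  0.2495] yaw 1.4268 F [-0.1  0.  -0.1] open 0.034 g 0.0
d [99.9, -175.2, 14.5] tw -0.003 j6~ 2.29
```

Request:
{"name": "send_rows", "arguments": {"deltas": [18,-32,0,0,40,42,-74,0,0,40,66,-116,3,0,40,90,-158,8,0,40,100,-175,14,0,40]}}

```text
clock: 26.35
tcp_pos: [0.4709, 0.3106, 0.2344]
tcp_rot: [-0.001, 0.755, 0.656, -0.002]
force: [0.0, 0.2, -0.7]
opening: 0.0398
grip_force: 0.0
```

Request:
{"name": "send_rows", "arguments": {"deltas": [0,0,0,0,40,0,0,0,0,40,0,0,0,0,40,0,0,0,0,40,0,0,0,0,40]}}

```text
clock: 26.85
tcp_pos: [0.4759, 0.3084, 0.2355]
tcp_rot: [0.0, 0.757, 0.654, 0.0]
force: [0.5, -0.2, -0.4]
opening: 0.0404
grip_force: 0.0
```

```bash
python3 - <<'E'
from plan import *
st();plan([(.4747,.309,.181,1.43)])
d=save('top','t11')
for t in ['journal_1']:
  for c in ['top','scene']:
    d=vision.read_camera(c)
    for r in vision.cut_out(c,t): print(c,round(r['conf'],2),np.round(r['point']),atz(d,r['point'],.0075).round(4))
E
```

```text
t 26.85 [0.4759 0.3084 0.2355] yaw 1.4252 F [ 0.5 -0.2 -0.4] open 0.0404 g 0.0
d [0.4, -1.3, 54.5] tw -0.005 j6~ 2.29
top 0.55 [166. 222.] [0.4802 0.3165 0.0075]
scene 0.49 [254. 284.] [0.4705 0.3107 0.0075]
scene 0.27 [289. 179.] [ 0.6219 -0.2359  0.0075]
```

Request:
{"name": "send_rows", "arguments": {"deltas": [0.5,-1.5,10,0,40,0.5,-1.5,25,0,40,0.5,-1.5,40,0,40,0.5,-1.5,50,0,40,0.5,-1.5,54,0,40]}}

```text
clock: 27.6
tcp_pos: [0.4729, 0.3096, 0.1799]
tcp_rot: [-0.0, 0.756, 0.654, -0.001]
force: [-0.0, 0.1, 0.3]
opening: 0.04
grip_force: 0.0
```

Request:
{"name": "send_rows", "arguments": {"deltas": [0,0,0,0,30,0,0,0,0,10,0,0,0,0,10,0,0,0,0,10,0,0,0,0,10]}}

```text
clock: 28.1
tcp_pos: [0.4737, 0.3099, 0.1819]
tcp_rot: [0.0, 0.756, 0.654, 0.0]
force: [-0.9, 0.5, -0.6]
opening: 0.0188
grip_force: 24.4
```

Request:
{"name": "send_rows", "arguments": {"deltas": [0,0,0,0,10,0,0,-15,0,10,0,0,-35,0,10,0,0,-65,0,10,0,0,-65,0,10]}}

```text
clock: 28.6
tcp_pos: [0.4752, 0.3106, 0.2502]
tcp_rot: [0.001, 0.756, 0.654, 0.003]
force: [0.9, 0.4, 0.4]
opening: 0.0189
grip_force: 24.5
```

```bash
python3 - <<'E'
from plan import *
st();plan([(.5782,.1921,.245,1.43)])
E
```

```text
t 28.6 [0.4752 0.3106 0.2502] yaw 1.4269 F [0.9 0.4 0.4] open 0.0189 g 24.5
d [-102.5, 119.0, 5.2] tw -0.003 j6~ 2.03
```

Request:
{"name": "send_rows", "arguments": {"deltas": [-20,24,0,0,10,-46,54,0,0,10,-74,86,0,0,10,-102.5,119,3,0,10,-102.5,119,5,0,10]}}

```text
clock: 29.1
tcp_pos: [0.58, 0.1874, 0.241]
tcp_rot: [0.001, 0.758, 0.652, 0.001]
force: [0.5, 1.0, -0.3]
opening: 0.019
grip_force: 24.6
```

Request:
{"name": "send_rows", "arguments": {"deltas": [0,0,0,0,10,0,0,0,0,10,0,0,0,0,10,0,0,0,0,10,0,0,0,0,10]}}

```text
clock: 29.6
tcp_pos: [0.5762, 0.1921, 0.2416]
tcp_rot: [0.0, 0.756, 0.655, 0.0]
force: [-0.5, -0.2, -0.7]
opening: 0.0191
grip_force: 24.6
```

```bash
python3 - <<'E'
from plan import *
st();plan([(.5782,.1921,.200,1.43)])
E
```

```text
t 29.6 [0.5762 0.1921 0.2416] yaw 1.4282 F [-0.5 -0.2 -0.7] open 0.0191 g 24.6
d [0.3, 2.0, 41.6] tw -0.002 j6~ 2.03
```

Request:
{"name": "send_rows", "arguments": {"deltas": [0,2,10,0,10,0,2,25,0,10,0,2,35,0,10,0,2,40,0,10,0,2,41,0,10]}}

```text
clock: 30.1
tcp_pos: [0.5782, 0.191, 0.1994]
tcp_rot: [-0.0, 0.756, 0.654, -0.001]
force: [-0.2, -0.4, -0.5]
opening: 0.0192
grip_force: 24.6
```

Request:
{"name": "send_rows", "arguments": {"deltas": [0,0,2,0,10,0,0,4,0,10,0,0,5.5,0,10,0,0,5.5,0,10,0,0,5.5,0,10]}}

```text
clock: 30.6
tcp_pos: [0.5787, 0.191, 0.1952]
tcp_rot: [0.0, 0.756, 0.654, 0.0]
force: [-0.5, 0.5, -0.0]
opening: 0.0189
grip_force: 24.6
```

Request:
{"name": "send_rows", "arguments": {"deltas": [0,0,0,0,34,0,0,0,0,34,0,0,0,0,34,0,0,0,0,34,0,0,-10,0,34]}}

```text
clock: 31.1
tcp_pos: [0.5779, 0.1908, 0.2041]
tcp_rot: [-0.001, 0.756, 0.654, -0.001]
force: [-0.3, 0.4, -0.9]
opening: 0.0338
grip_force: 0.0
```

Request:
{"name": "send_rows", "arguments": {"deltas": [0,0,-15,0,34,0,0,-45,0,34,0,0,-85,0,34,0,0,-125,0,34,0,0,-125,0,34]}}

```text
clock: 31.6
tcp_pos: [0.5807, 0.1915, 0.3371]
tcp_rot: [0.003, 0.756, 0.654, 0.005]
force: [-0.4, -0.1, 0.3]
opening: 0.0343
grip_force: 0.0
```

```bash
python3 - <<'E'
from plan import *
st();plan([(.4,-.1,.31,.9)])
E
```

```text
t 31.6 [0.5807 0.1915 0.3371] yaw 1.4269 F [-0.4 -0.1  0.3] open 0.0343 g 0.0
d [-314.4, -137.1, 27.1] tw 0.527 j6~ 2.0
```

Pull back to uncover the top view.

Request:
{"name": "send_rows", "arguments": {"deltas": [-25,-12,-5,0.05,34,-60,-27,-5,0.1,34,-100,-44,-5,0.15,34,-140,-61,-5,0.2,34,-180,-78,-5,0.25,34]}}

```text
clock: 32.1
tcp_pos: [0.4744, 0.023, 0.3352]
tcp_rot: [0.0, 0.832, 0.554, 0.0]
force: [0.5, -0.5, 0.6]
opening: 0.0341
grip_force: 0.0
```

Request:
{"name": "send_rows", "arguments": {"deltas": [-25,0,-5,0.05,34,-60,0,-5,0.1,34,-90,0,-5,0.15,34,-120,0,-5,0.2,34,-130,0,-5,0.2,34]}}

```text
clock: 32.6
tcp_pos: [0.4248, -0.0976, 0.3402]
tcp_rot: [0.0, 0.884, 0.468, -0.0]
force: [0.5, -0.5, -0.3]
opening: 0.0339
grip_force: 0.0
```

```bash
python3 - <<'E'
from h import *
from plan import st
st(); a=mean('top',4); b=mean('scene',4)
f=lambda d,x0,y0,w,h,s:cv2.resize(np.clip(d['image']*1.2,0,255).astype(np.uint8)[y0:y0+h,x0:x0+w],(s[0],s[1]),interpolation=2)
cv2.imwrite('pics/v11.png',np.vstack([f(a,190,130,230,86,(800,300)),f(b,190,160,160,60,(800,300))]))
E
```

```text
t 32.6 [ 0.4248 -0.0976  0.3402] yaw 0.9737 F [ 0.5 -0.5 -0.3] open 0.0339 g 0.0
```

View pics/v11.png

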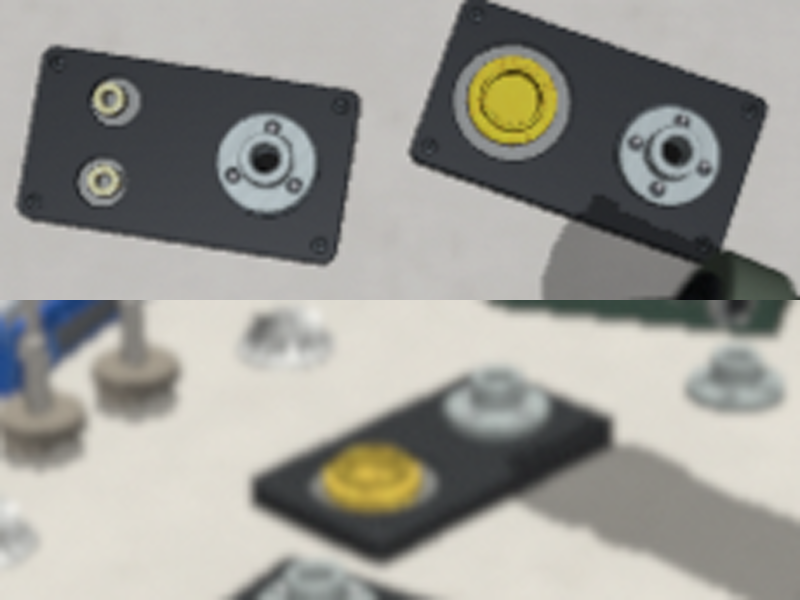

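```bash
python3 - <<'E'
from h import *
d=mean('top',4); ok=True
for c in [(.6329,.1838),(.5775,.1915)]:
    I=rect(d,c,.024,.02,.02,4000); w=((I[...,2]-I[...,0])>25).astype(np.uint8); w=cv2.morphologyEx(w,cv2.MORPH_CLOSE,np.ones((25,25)))
    k,l,s,ce=cv2.connectedComponentsWithStats(w); i=1+np.argmax(s[1:,4]); q=ce[i]
    off=np.array([20-q[1]/4,20-q[0]/4]); print(s[i][2:4]/4,off.round(1)); ok&=np.hypot(*off)<6
print(ok)
if ok: print(bot.job_done())
E
```

```text
[19.5 19.5] [0.8 4. ]
[19.75 18.5 ] [ 0.5 -2.1]
True
the job is handed in; nothing more can be done
None
```

The job is handed in with both kits made up; the judge's verdict was not returned. In the last images both carriers sit over their studs, both bearings stand in their pockets (4 mm or less off centre), and the cap lies collar up in its pocket. The five-hole carrier and the dial gauge were never touched.

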